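Level the sprung canister stand and hold it

ROBOT

A 6-joint arm with a two-finger parallel gripper is mounted at the origin on the work surface. World frame = base frame: x ahead of the robot, y to its left, z up, the work surface at z = 0. Lengths are in mm, angles in rad, forces in N, time in s.
With the tool pointing down it reaches from about 425 to 1125 mm from the base axis. Payload 14.9 kg.
Tool frame: the origin (TCP) lies midway between the tips of the shut fingers; the grasp point (between the pads) lies 19 mm behind it (ctrl.grasp_offset is the distance from the TCP to the grasp point, in mm); z points along the fingers, y is the line along which they close (so a half turn about z gives the same grasp; the last joint's range is limited). The gripper opens to 91 mm and grips with 3 to 60 N. Pads are 32 mm wide; open, the fingers measure 118 mm over their backs; the gripper's body (76 mm by 178 mm) begins 60 mm behind the grasp point.
Start: joints at [1.131, 0.379, 1.734, -0, 1.028, -0.033], TCP at [276.979, 642.884, 186.432] pointing down, gripper open.
Joint ranges: [-2.77, 2.77], [-0.74, 2.19], [0, 2.66], [-1.06, 4.2], [0.31, 2.87], [-3.08, 3.08]. Speed limits (rad/s): [1.89, 1.89, 2.39, 3.14, 3.14, 3.14].

INTERFACE

Orientations are given as a 3x3 rotation matrix whose columns are the frame's x, y, z axes.
In Python, from workcell import ctrl, capture, get_calibration, look_for, cut_out gives the robot as it stands.
- The arm moves only by the shell command python3 -m creep 'ROWS' [OPENING] [FORCE]. ROWS is JSON, a list that holds one entry, the list of rows, each a list of 6 numbers: the shift along the world's x, y, z in mm, then the turn, a rotation vector about the world's x, y, z in degrees. A call has 1 to 5 rows; each row is the pose to reach, as a shift and turn from the pose commanded when the call began; what a row does not reach only later rows make up. A row lasts 1/12 s, in which the tool goes at most 41.7 mm and 7.16 degrees, less where a joint would pass 70% of its speed; a pose out of reach is approached as far as the arm can. A call with a gripper value outside its range is refused whole. OPENING is the opening, from 0 (shut) to 1 (fully open), set as the call begins (- or left out, the last holds). The fingers move at their own pace and stop on an object; FORCE is the grip in N (left out, the last holds). Time passes only in rows, so rows that repeat a pose let the fingers close. It gives the time, the measured TCP pose, the force, the opening and the grip force at its end, in the units of the state.
- ctrl.observe(): the state, without advancing time (a new reading comes with each control period).
- capture(name): name is "scene" or "top" or "wrist"; returns (picture, depth): 384x512x3 uint8, blue, green, red; 384x512 float32, mm along the optical axis (not along the pixel's ray), 0 where there is no reading.
- get_calibration(name): a dict with "intrinsics" (3x3 intrinsics, pixels), "eye" and "rotation" of the camera in the world. Camera axes: x right, y down, z forward; pixel columns grow to the right and rows downward; lengths in mm; the calibration is good to about 2 mm. A picture is of the moment at which its call begins: read the wrist's pose just before it. get_calibration takes no time and is no camera call; for the wrist camera it gives the pose at the moment of the call.
- ctrl.finish_job(): hands the job in; it is judged then, once.
Trained networks look in the newest picture that a camera, given by its name, has taken for a name from the list of things; names that differ only in an ending like _2 or _b are one class to them, and where a whole thing is asked for, a point or a joint stands for the part that bears it (a point fixed in the world has none). Each returns a list of dicts, best first, with "p" (0 to 1); they miss things now and then, are a little off and sometimes report something else, mostly with a low value. They report only what shows in the picture. A call takes as long as a camera call.
- look_for(camera, query): "extent" ([left, top, right, bottom] in pixels, round what is visible of it).
- cut_out(camera, query): "region" (384x512 bool, what is visible of it) and "extent" ([left, top, right, bottom] in pixels, round what is visible of it).
The state is a dict: "clock": time; "joint_pos": joint angles; "joint_vel": joint speeds; "joint_efforts": joint torques, N m; "position": TCP position; "orientation": TCP orientation; "contact_force": force on the tool from outside, world axes, zero at the start; "wrist_torque": the same for the moment, N m; "opening": opening from 0.0 (shut) to 1.0 (fully open); "grip_force": force on a finger pad.
Only numpy, scipy, OpenCV 4.12 (cv2) and the standard library are available. Lean on these libraries where they do the work, as an engineer would, in place of code of your own. Each camera call takes 0.05 s, during which the arm holds its last target. There are 200 camera calls.

TASK

Set the round level cover onto the open steel canister so that it sits fully seated on the rim, and let go of it. Then grip the red knob of the levelling foot, press the sprung blue tray down until the foot bears firmly on its steel pad, and turn the knob until the bubble rests inside the black ring of the level. Finish while still gripping and pressing the knob, foot on the pad and bubble inside the ring, so that I can lock it; leave the other things on the table alone.

Things in the scene. Friction and masses are not known exactly. Their poses are not given: they have to be found in the camera images.
- cover_grip (a point): The level cover: an aluminium disc (diameter 100, 6 thick), below it a chamfered plug (diameter 74, 8 deep), on top a black round housing (diameter 56, 38 high) with a bull's-eye level in its top face. 52 high, about 250 g; starts on the table, plug down. This point is on its axis, 36 above the plug's underside, 22 above the disc's top: grip the housing here from above. z is its axis.
- cover: The same cover; origin at the centre of the plug's underside, z up along its axis. It is round, so its yaw does not matter.
- cover_seat (a point): Centre of the underside of the cover's disc, 8 above the plug's underside (28 below cover_grip); when the cover is seated this point lies at the rim point.
- vial (a point): Centre of the level's round window on top of the cover, 17 above cover_grip. Window bright green, diameter 51; around its centre a black ring of inner diameter 20.
- bubble (a point): Centre of the white bubble (diameter 15) in the level. As in a real level it drifts to the higher side: about 0.6 mm from the window's centre per mrad of tilt, at most 16 mm, settling in about 1.5 s. Level means bubble at the vial point: within 3 mm it is inside the ring.
- rim (a point): Centre of the mouth of the steel canister (outer diameter 84, inner 80, 115 high), at rim height; z is the canister's axis. The canister is fixed upright on the blue tray, which is hinged beyond the canister, 60 from its axis; the red knob is at the tray's other end, 160 from the canister's axis.
- knob_grip (a point): Centre of the round red knob (diameter 38, 30 high, ribbed, a white mark on its top), half-way up; its underside is 23 above the tray. It can be gripped from above at any yaw. At the start it stands about 100 above the table. z is its axis.
- knob: The same knob; origin 46 below knob_grip, z up, x to its white mark. Friction about 0.1 N m; it stays where left. Counterclockwise from above (positive about z) draws the foot in by 4 mm per rad, so the pressed tray sinks at the knob; the knob keeps its height on the tray. The foot starts too long: 0.5 to 1.5 rad counterclockwise is needed (room for 1.9; clockwise 0.4).
- tray: The blue tray carrying canister, knob and foot. Origin at the middle of its hinge line; x along the hinge, -y towards the knob, 220 from the hinge. Springs hold the knob end about 11 above level (50 mrad of tilt). Pressing the knob with about 5 N brings it down 4 to 11 mm until the foot meets the pad; let go, it springs up. As the foot is drawn in, the hand must follow down by as much.
- foot: The steel levelling foot (diameter 16 with a black round tip of diameter 20) under the knob; it slides along z as the knob turns. Origin on its axis, about 29 to 34 above the tip, less as it is drawn in. A total push of about 12 N on the knob makes it bear firmly on the pad.
- pad: The steel pad (44 x 44 x 6) on the grey base, straight below the foot; origin at the centre of its underside, top face 6 higher. Its height varies by a millimetre.
- funnel_c (a point): Galvanized funnel standing mouth down, diameter 90, 80 high; its centre. Leave alone.
- scoop_c (a point): Yellow plastic parts scoop, 100 x 70 x 34 with a 90 handle; its tray's centre. Leave alone.
- nut_c (a point): Chrome hex nut, 27 across, 12 high; its centre. Leave alone.
- stem_c (a point): Brass valve stem standing upright, diameter 26, 48 high; its centre. Leave alone.
- ferrule_c (a point): Copper ferrule, a ring of diameter 26, 18 high; its centre. Leave alone.

How it is judged:
By the outcome, as a careful person would: the job done as asked, in the order asked, and still so for the second after the job is handed in, while the arm keeps its last pose, push and grip.
It also fails if it takes over 61 s, if anything falls off the work surface, if the arm or the gripper's body presses on something with over 40 N, if the wrist force passes 120 N, or if a joint passes its speed limit or range.

## Working session

There is one attempt and no reset: what is moved stays moved. The work goes in short steps, Python scripts to look and compute and a shell command to move; the robot and the scene stay as the last step left them, time stands still between calls to the robot, and variables do not carry over. Pictures are saved under pics/ and viewed, at most 10 in all, crops included, and the job is handed in when it is done.

```bash
ls; mkdir -p pics; cat > h.py <<'E'
import numpy as np, cv2
from workcell import ctrl, capture, get_calibration, look_for, cut_out
def pts(cam, depth, mask, cal=None):
    c=cal or get_calibration(cam); K=np.array(c["intrinsics"]); R=np.array(c["rotation"]); e=np.array(c["eye"])
    m=mask&(depth>0); v,u=np.nonzero(m); z=depth[m]
    p=np.stack([(u-K[0,2])/K[0,0]*z,(v-K[1,2])/K[1,1]*z,z],1)
    return p@R.T+e
def proj(cam,P,cal=None):
    c=cal or get_calibration(cam); K=np.array(c["intrinsics"]); q=np.array(c["rotation"]).T@(np.array(P)-np.array(c["eye"])); q=K@q
    return q[:2]/q[2]
E
python3 - <<'E'
from h import *
o=ctrl.observe(); print(o["clock"],o["position"],np.round(o["orientation"],3).tolist(),ctrl.grasp_offset)
ims=[]
for cam in ("scene","top"):
    im,d=capture(cam); ims.append(im); c=get_calibration(cam)
    print(cam,np.round(c["eye"]),np.round(c["rotation"],2).tolist(),np.round(c["intrinsics"],0).tolist())
    for q in ("cover","rim","knob","tray","pad"):
        for r in cut_out(cam,q)[:1]:
            p=pts(cam,d,r["region"])
            print(q,round(r["p"],2),np.round(r["extent"]),len(p), np.round(np.percentile(p,[2,50,98],axis=0),0).tolist() if len(p) else "")
cv2.imwrite("pics/a.png",cv2.resize(np.hstack(ims),(800,300)))
E
```

```text
pics
0.0 [276.79047319 642.48705227 185.76920327] [[-0.918, 0.396, -0.0], [0.396, 0.918, -0.001], [0.0, -0.001, -1.0]] 18.8
scene [1486. -312.  835.] [[0.37, 0.55, -0.75], [0.93, -0.19, 0.31], [0.02, -0.81, -0.58]] [[455.0, 0.0, 259.0], [0.0, 455.0, 194.0], [0.0, 0.0, 1.0]]
cover 0.95 [106. 262. 147. 293.] 1035 [[605.0, -347.0, 11.0], [648.0, -305.0, 18.0], [677.0, -261.0, 55.0]]
rim 0.66 [210. 174. 319. 248.] 3846 [[545.0, -50.0, 52.0], [619.0, 103.0, 65.0], [668.0, 206.0, 167.0]]
knob 0.82 [229. 204. 242. 223.] 199 [[596.0, -31.0, 92.0], [620.0, -16.0, 114.0], [629.0, 2.0, 120.0]]
pad 0.42 [320. 175. 381. 202.] 880 [[413.0, 348.0, -0.0], [490.0, 437.0, 19.0], [555.0, 506.0, 35.0]]
top [ 520.   54. 1178.] [[-0.02, -1.0, 0.05], [-1.0, 0.02, 0.02], [-0.02, -0.05, -1.0]] [[365.0, 0.0, 256.0], [0.0, 365.0, 193.0], [0.0, 0.0, 1.0]]
cover 0.73 [360. 161. 388. 191.] 744 [[585.0, -347.0, 11.0], [627.0, -294.0, 17.0], [672.0, -257.0, 56.0]]
knob 0.68 [360. 160. 389. 194.] 774 [[582.0, -347.0, 11.0], [625.0, -295.0, 17.0], [671.0, -256.0, 56.0]]
tray 0.61 [207. 162. 299. 215.] 3746 [[528.0, -47.0, 51.0], [592.0, 83.0, 63.0], [663.0, 215.0, 167.0]]
```

View pics/a.png

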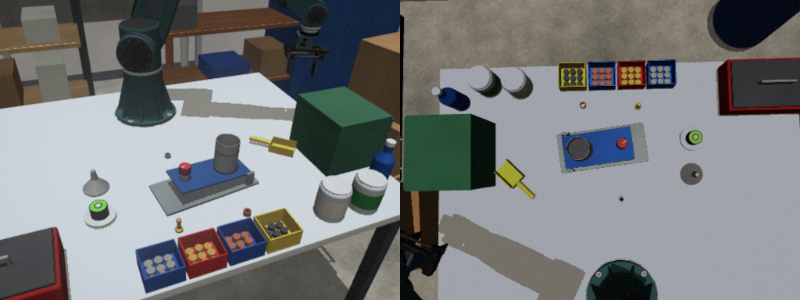

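```bash
python3 - <<'E'
from h import *
def circ(p):
    q=p[:,:2].astype(np.float32); (c,r)=cv2.minEnclosingCircle(q); return np.round(c,1),round(r,1)
for cam in ("scene","top"):
    im,d=capture(cam); full=pts(cam,d,d>0)
    def sel(cx,cy,r,z0,z1):
        m=(np.hypot(full[:,0]-cx,full[:,1]-cy)<r)&(full[:,2]>z0)&(full[:,2]<z1); return full[m]
    for n,a in dict(covertop=(635,-305,60,44,62),disc=(635,-305,75,7,20),rim=(620,120,75,145,185),knob=(612,-16,30,105,130)).items():
        p=sel(*a)
        if len(p)>5: print(cam,n,len(p),circ(p),np.round(np.percentile(p,[3,50,97],axis=0),1).tolist())
E
```

```text
scene covertop 342 (array([ 630.9, -303.8]), 29.9) [[606.8, -328.4, 45.3], [635.6, -304.8, 52.3], [656.7, -280.4, 55.4]]
scene disc 586 (array([ 631.9, -304.1]), 51.4) [[602.0, -349.6, 9.8], [652.3, -306.3, 14.0], [678.0, -259.9, 18.4]]
scene rim 356 (array([590.2, 147.1]), 43.6) [[550.1, 107.4, 146.0], [617.0, 131.1, 159.4], [631.5, 187.2, 172.0]]
scene knob 163 (array([609.5, -13.1]), 22.1) [[594.3, -30.6, 105.8], [615.3, -15.2, 115.9], [628.7, 3.5, 119.4]]
top covertop 269 (array([ 627.7, -301.8]), 27.9) [[604.1, -325.9, 47.8], [627.2, -300.6, 52.7], [650.8, -276.8, 57.3]]
top disc 474 (array([ 643.6, -304.9]), 65.7) [[582.1, -347.3, 10.3], [623.1, -292.6, 14.4], [671.8, -255.6, 18.7]]
top rim 102 (array([587.3, 150. ]), 42.1) [[549.7, 109.7, 146.2], [605.1, 138.8, 167.5], [627.2, 189.9, 175.5]]
top knob 146 (array([605.9, -10.4]), 20.4) [[588.5, -27.7, 112.2], [605.8, -10.3, 117.0], [623.3, 7.2, 121.2]]
```

Scene view (left half): the cover with its green window is at about (98,210), the red knob at (185,170) and the canister at (228,150) on the blue tray, with the green box at the right. Top view: the cover is at (690,137), the knob at (622,143) and the canister at (580,148). The measured heights (52 cover, about 117 knob top, about 170 rim) match the sizes given, so I'm moving the arm over the cover.

```bash
python3 -m creep '[[[0,-36,20,0,0,0],[0,-72,40,0,0,0],[0,-108,60,0,0,0],[0,-144,80,0,0,0],[0,-180,100,0,0,0]]]' 1 
python3 -m creep '[[[17,-37,0,0,0,0],[34,-74,0,0,0,0],[51,-111,0,0,0,0],[68,-148,0,0,0,0],[85,-185,0,0,0,0]]]'
python3 -m creep '[[[17,-36,0,0,0,0],[34,-72,0,0,0,0],[51,-108,0,0,0,0],[68,-144,0,0,0,0],[85,-180,0,0,0,0]]]'
python3 -m creep '[[[17,-36,0,0,0,0],[34,-72,0,0,0,0],[51,-108,0,0,0,0],[68,-144,0,0,0,0],[85,-180,0,0,0,0]]]'
python3 -m creep '[[[17,-36,0,0,0,0],[34,-72,0,0,0,0],[51,-108,0,0,0,0],[68,-144,0,0,0,0],[85,-180,0,0,0,0]]]'
```

```text
clock: 1.12
position: [276.6, 461.2, 287.1]
orientation: [[-0.919, 0.395, -0.0], [0.395, 0.919, -0.0], [0.0, -0.0, -1.0]]
contact_force: [0.5, -0.6, 0.8]
opening: 1.004
grip_force: 0.0
clock: 1.53
position: [362.2, 276.2, 286.7]
orientation: [[-0.919, 0.395, 0.001], [0.395, 0.919, 0.0], [-0.0, 0.001, -1.0]]
contact_force: [0.7, 0.6, 0.6]
opening: 1.0
grip_force: 0.0
clock: 1.95
position: [447.4, 95.9, 286.8]
orientation: [[-0.918, 0.396, 0.001], [0.396, 0.918, 0.0], [-0.001, 0.001, -1.0]]
contact_force: [1.0, 0.7, -0.2]
opening: 1.001
grip_force: 0.0
clock: 2.37
position: [532.5, -84.3, 286.6]
orientation: [[-0.918, 0.396, 0.001], [0.396, 0.918, -0.0], [-0.001, 0.0, -1.0]]
contact_force: [0.8, 1.1, -0.5]
opening: 1.0
grip_force: 0.0
clock: 2.78
position: [617.5, -264.2, 286.4]
orientation: [[-0.918, 0.396, 0.0], [0.396, 0.918, -0.0], [-0.0, 0.0, -1.0]]
contact_force: [-0.4, 0.5, 0.4]
opening: 0.997
grip_force: 0.0
```

```bash
python3 - <<'E'
from h import *
o=ctrl.observe(); c=get_calibration("wrist"); im,d=capture("wrist"); cv2.imwrite("pics/b.png",im)
print(o["position"],c["eye"],np.round(c["rotation"],3).tolist())
f=pts("wrist",d,d>0,c)
for n,z0,z1 in (("top",48,57),("disc",11,17)):
    p=f[(np.hypot(f[:,0]-629,f[:,1]+303)<62)&(f[:,2]>z0)&(f[:,2]<z1)]
    if len(p)>5: print(n,len(p),cv2.minEnclosingCircle(p[:,:2].astype(np.float32)),np.median(p,0),p.min(0),p.max(0))
E
```

```text
[ 617.46218185 -264.17228141  286.38822106] [ 546.01601839 -233.30620986  485.57103443] [[0.395, 0.882, 0.255], [0.918, -0.38, -0.111], [-0.001, 0.278, -0.961]]
top 1076 ((629.00634765625, -304.9856872558594), 27.884418487548828) [ 628.0466323  -304.54167987   53.4753209 ] [ 601.34528972 -332.16145959   48.21375873] [ 656.41991522 -277.47002435   56.83103692]
disc 1729 ((628.9819946289062, -305.117919921875), 49.84664535522461) [ 618.43146773 -296.11788602   15.15535323] [ 579.41908602 -354.48428605   11.28854172] [ 678.82818936 -255.35199148   16.98499195]
```

View pics/b.png

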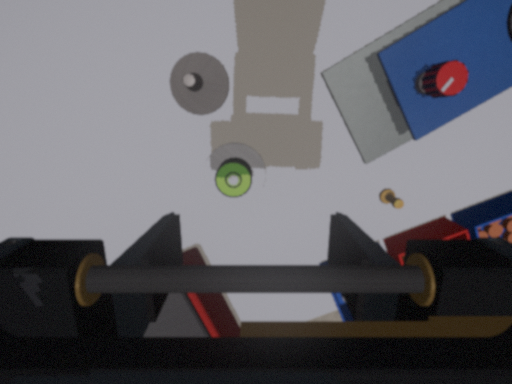

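The wrist view shows the cover's green window at (233,180), clear of the open fingers. The funnel is at (198,82) and the knob at (450,78). The fitted circles (radius 27.9 and 49.8) match the sizes given, so the cover's axis is at (629,-305). Next I descend to TCP z of about 18.

```bash
python3 -m creep '[[[11.5,-40.5,0,0,0,0],[11.5,-40.5,-40,0,0,0],[11.5,-40.5,-80,0,0,0],[11.5,-40.5,-120,0,0,0],[11.5,-40.5,-160,0,0,0]]]'
python3 -m creep '[[[0,0,-35,0,0,0],[0,0,-65,0,0,0],[0,0,-88,0,0,0],[0,0,-102,0,0,0],[0,0,-108.5,0,0,0]]]'
python3 -m creep '[[[0,0,0,0,0,0],[0,0,0,0,0,0],[0,0,0,0,0,0],[0,0,0,0,0,0],[0,0,0,0,0,0]]]' 0.4 25
python3 -m creep '[[[0,0,0,0,0,0],[0,0,0,0,0,0],[0,0,0,0,0,0]]]'
```

```text
clock: 3.25
position: [628.3, -302.8, 124.9]
orientation: [[-0.918, 0.396, 0.0], [0.396, 0.918, -0.0], [-0.001, -0.0, -1.0]]
contact_force: [0.9, -0.3, 0.1]
opening: 0.997
grip_force: 0.0
clock: 3.67
position: [627.5, -302.1, 15.9]
orientation: [[-0.918, 0.396, -0.002], [0.396, 0.918, 0.001], [0.002, 0.0, -1.0]]
contact_force: [-0.8, -0.5, 0.1]
opening: 0.995
grip_force: 0.0
clock: 4.08
position: [629.1, -302.9, 19.2]
orientation: [[-0.918, 0.396, 0.001], [0.396, 0.918, -0.001], [-0.002, -0.0, -1.0]]
contact_force: [-0.2, 0.5, 0.9]
opening: 0.664
grip_force: 0.0
clock: 4.33
position: [629.0, -302.9, 18.9]
orientation: [[-0.918, 0.396, 0.001], [0.396, 0.918, -0.001], [-0.001, -0.0, -1.0]]
contact_force: [-1.9, 0.2, 7.9]
opening: 0.602
grip_force: 25.0
```

```bash
python3 -m creep '[[[0,0,10,0,0,0],[0,0,40,0,0,0],[0,0,80,0,0,0],[0,0,120,0,0,0],[0,0,160,0,0,0]]]'
python3 -m creep '[[[5,20,30,0,0,0],[10,50,55,0,0,0],[17,90,70,0,0,0],[24,130,75,0,0,0],[31,170,75,0,0,0]]]'
python3 -m creep '[[[7,40,0,0,0,0],[14,80,0,0,0,0],[21,120,0,0,0,0],[28,160,0,0,0,0],[35,195,0,0,0,0]]]'
python3 -m creep '[[[3,30,0,0,0,0],[3,38,0,0,0,0],[3,38,0,0,0,0]]]'
python3 - <<'E'
from h import *
o=ctrl.observe(); c=get_calibration("wrist"); im,d=capture("wrist"); cv2.imwrite("pics/c.png",im)
print(o["position"],o["contact_force"])
np.savez("c.npz",d=d,e=c["eye"],R=c["rotation"],K=c["intrinsics"])
f=pts("wrist",d,d>0,c)
r=np.hypot(f[:,0]-588,f[:,1]-149)
p=f[(r<55)&(f[:,2]>163)&(f[:,2]<185)]
print(len(p),cv2.minEnclosingCircle(p[:,:2].astype(np.float32)),np.percentile(p,[1,50,99],axis=0))
A=np.c_[p[:,:2]-[588,149],np.ones(len(p))]; print(np.linalg.lstsq(A,p[:,2],rcond=None)[0])
t=f[(np.abs(f[:,0]-595)<60)&(f[:,1]>-50)&(f[:,1]<215)&(f[:,2]>45)&(f[:,2]<75)]
A=np.c_[t[:,:2]-[588,149],np.ones(len(t))]; print(len(t),np.linalg.lstsq(A,t[:,2],rcond=None)[0])
k=f[(np.hypot(f[:,0]-606,f[:,1]+11)<25)&(f[:,2]>110)&(f[:,2]<125)]
if len(k): print(len(k),cv2.minEnclosingCircle(k[:,:2].astype(np.float32)),np.median(k,0))
E
```

```text
clock: 4.75
position: [627.9, -302.2, 180.0]
orientation: [[-0.918, 0.396, -0.001], [0.396, 0.918, 0.0], [0.001, 0.0, -1.0]]
contact_force: [1.0, -0.8, -1.8]
opening: 0.601
grip_force: 25.0
clock: 5.17
position: [660.0, -131.2, 255.7]
orientation: [[-0.918, 0.396, 0.003], [0.396, 0.918, -0.001], [-0.003, 0.001, -1.0]]
contact_force: [0.7, 0.3, -2.6]
opening: 0.601
grip_force: 25.0
clock: 5.58
position: [694.0, 64.9, 253.4]
orientation: [[-0.919, 0.395, -0.0], [0.395, 0.919, 0.0], [0.0, 0.0, -1.0]]
contact_force: [0.3, -0.0, -2.2]
opening: 0.601
grip_force: 25.0
clock: 5.83
position: [697.0, 102.5, 253.1]
orientation: [[-0.919, 0.393, -0.0], [0.393, 0.919, 0.0], [0.0, -0.0, -1.0]]
contact_force: [0.1, -0.2, -2.8]
opening: 0.604
grip_force: 25.0
[697.0357796  102.52817079 253.06929622] [ 0.07062877 -0.18233551 -2.78322928]
1154 ((587.5906372070312, 149.22398376464844), 42.138851165771484) [[546.62775659 108.29779303 163.22384864]
 [571.89711863 155.33563131 170.40471461]
 [628.58004254 189.93727844 174.96672667]]
[ 2.83721061e-02 -5.69168629e-02  1.70446742e+02]
12743 [ 7.37062704e-03 -4.96526019e-02  5.69527493e+01]
1038 ((607.52783203125, -12.56470012664795), 20.518245697021484) [607.15582801 -11.31933523 117.93526067]
```

View pics/c.png

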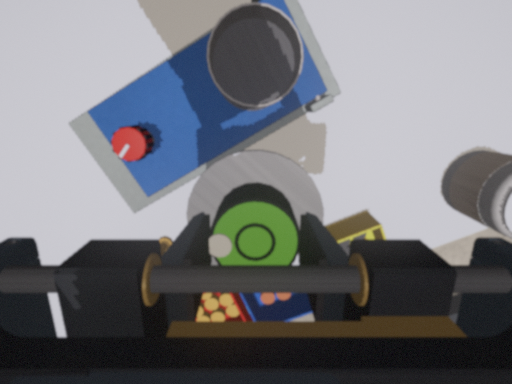

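The canister mouth is centred at (255,57), the knob at (130,143) with its white mark, and the held cover at (255,230). The bubble at (220,245) suggests the cover may be tilted in the grip, or it hasn't settled yet. I'm measuring the held disc from the saved depth.

```bash
python3 - <<'E'
from h import *
z=np.load("c.npz"); c=dict(eye=z["e"],rotation=z["R"],intrinsics=z["K"]); d=z["d"]; im=cv2.imread("pics/c.png")
v,u=np.mgrid[:384,:512]
hsv=cv2.cvtColor(im,cv2.COLOR_BGR2HSV)
m=(hsv[...,0]>35)&(hsv[...,0]<75)&(hsv[...,1]>120)&(np.hypot(u-255,v-230)<60)&(d>0)
P=pts("wrist",d,m,c); A=np.c_[P[:,:2]-[697,102.5],np.ones(len(P))]; print("win",len(P),np.linalg.lstsq(A,P[:,2],rcond=None)[0],cv2.minEnclosingCircle(P[:,:2].astype(np.float32)))
f=pts("wrist",d,d>0,c); r=np.hypot(f[:,0]-697,f[:,1]-102.5)
p=f[(r<55)&(f[:,2]>240)&(f[:,2]<258)]
A=np.c_[p[:,:2]-[697,102.5],np.ones(len(p))]; s=np.linalg.lstsq(A,p[:,2],rcond=None)[0]
ok=np.abs(p[:,2]-A@s)<2; s=np.linalg.lstsq(A[ok],p[ok,2],rcond=None)[0]
print("disc",len(p),ok.sum(),s,cv2.minEnclosingCircle(p[ok,:2].astype(np.float32)))
E
```

```text
win 3947 [-2.38761972e-04 -8.95490755e-04  2.87445415e+02] ((697.6311645507812, 102.37752532958984), 25.90267562866211)
disc 5464 5243 [ 7.04848183e-04 -2.49453275e-04  2.49148441e+02] ((697.4190063476562, 102.15348815917969), 49.99979019165039)
```

```bash
python3 -m creep '[[[-30,12,0,-1,-0.1,0],[-65,28,-8,-2,-0.2,0],[-95,42,-25,-2.8,-0.35,0],[-109.7,48.5,-45,-2.8,-0.35,0],[-109.7,48.5,-45,-2.8,-0.35,0]]]'
python3 -m creep '[[[0,0,0,0,0,0],[0,0,-6,0,0,0],[0,-0.5,-12,0,0,0],[0,-0.7,-15,0,0,0],[0.1,-0.9,-18,0,0,0]]]'
```

```text
clock: 6.3
position: [583.0, 148.2, 204.6]
orientation: [[-0.919, 0.395, 0.001], [0.395, 0.917, -0.05], [-0.02, -0.046, -0.999]]
contact_force: [0.3, 0.1, -3.8]
opening: 0.6
grip_force: 25.0
clock: 6.72
position: [588.4, 147.4, 189.6]
orientation: [[-0.918, 0.397, 0.006], [0.396, 0.917, -0.049], [-0.025, -0.043, -0.999]]
contact_force: [0.2, -0.5, -2.2]
opening: 0.602
grip_force: 25.0
```

```bash
python3 -m creep '[[[0,0,0,0,0,0],[0,0,0,0,0,0]]]'
```

```text
clock: 6.88
position: [588.0, 147.8, 189.8]
orientation: [[-0.918, 0.396, 0.006], [0.395, 0.917, -0.049], [-0.025, -0.043, -0.999]]
contact_force: [0.0, 0.5, -3.0]
opening: 0.601
grip_force: 25.0
```

```bash
python3 -m creep '[[[-0.4,2,0,0,0,0],[-0.4,2,0,0,0,0],[-0.4,1.9,-2,0,0,0],[-0.4,1.8,-4,0,0,0]]]'
python3 -m creep '[[[0,-0.1,-1,0,0,0],[0,-0.1,-2,0,0,0],[0,-0.1,-2,0,0,0]]]'
```

```text
clock: 7.22
position: [587.6, 149.9, 186.0]
orientation: [[-0.918, 0.396, 0.006], [0.395, 0.917, -0.049], [-0.025, -0.042, -0.999]]
contact_force: [-0.2, -0.1, -2.3]
opening: 0.598
grip_force: 25.0
clock: 7.47
position: [587.4, 149.8, 183.9]
orientation: [[-0.918, 0.396, 0.006], [0.395, 0.917, -0.049], [-0.025, -0.042, -0.999]]
contact_force: [-0.2, -0.9, -2.2]
opening: 0.604
grip_force: 25.0
```

```bash
python3 -m creep '[[[0,0,-1,0,0,0],[0,-0.1,-2,0,0,0],[0,-0.1,-2,0,0,0]]]'
python3 -m creep '[[[0,0,-0.7,0,0,0],[0,0,-1.2,0,0,0],[0,0,-1.2,0,0,0]]]'
```

```text
clock: 7.72
position: [587.8, 149.6, 182.0]
orientation: [[-0.918, 0.396, 0.007], [0.395, 0.917, -0.049], [-0.025, -0.042, -0.999]]
contact_force: [0.5, 0.4, -0.9]
opening: 0.599
grip_force: 25.0
clock: 7.97
position: [587.9, 149.5, 181.7]
orientation: [[-0.918, 0.396, 0.007], [0.395, 0.917, -0.049], [-0.026, -0.042, -0.999]]
contact_force: [-2.2, -1.9, 10.0]
opening: 0.604
grip_force: 25.0
```

```bash
python3 -m creep '[[[0,0,0,0,0,0],[0,0,0,0,0,0],[0,0,0,0,0,0],[0,0,0,0,0,0]]]' 0.95
python3 -m creep '[[[0,0,10,0,0,0],[0,1,35,0,0,0],[0,2,60,0,0,0],[30,-30,80,2.8,0.3,0],[60,-60,80,2.8,0.3,0]]]'
```

```text
clock: 8.3
position: [587.4, 149.6, 180.6]
orientation: [[-0.918, 0.396, 0.006], [0.395, 0.917, -0.049], [-0.025, -0.043, -0.999]]
contact_force: [0.0, -0.1, 0.0]
opening: 0.862
grip_force: 0.0
clock: 8.72
position: [644.3, 95.0, 265.5]
orientation: [[-0.92, 0.393, 0.006], [0.393, 0.92, 0.003], [-0.004, 0.006, -1.0]]
contact_force: [1.3, 0.6, 0.9]
opening: 0.95
grip_force: 0.0
```

```bash
python3 -m creep '[[[10,-15,0,0,0,0],[20,-35,0,0,0,0],[20,-35,0,0,0,0]]]'
python3 - <<'E'
from h import *
o=ctrl.observe(); c=get_calibration("wrist"); im,d=capture("wrist"); cv2.imwrite("pics/d.png",im)
print(o["clock"],o["position"],np.round(o["joint_pos"],2),np.round(c["intrinsics"],0).tolist())
f=pts("wrist",d,d>0,c); r=np.hypot(f[:,0]-587.5,f[:,1]-150)
def fit(n,p):
    if len(p)<20: print(n,len(p)); return
    A=np.c_[p[:,:2]-p[:,:2].mean(0),np.ones(len(p))]; s=np.linalg.lstsq(A,p[:,2],rcond=None)[0]
    ok=np.abs(p[:,2]-A@s)<2.5; s=np.linalg.lstsq(A[ok],p[ok,2],rcond=None)[0]
    print(n,ok.sum(),np.round(s,3),np.round(p[ok].mean(0),1),cv2.minEnclosingCircle(p[ok,:2].astype(np.float32)))
fit("disc",f[(r<56)&(f[:,2]>168)&(f[:,2]<186)]); fit("win",f[(r<32)&(f[:,2]>205)&(f[:,2]<225)])
fit("knob",f[(np.hypot(f[:,0]-607,f[:,1]+12)<26)&(f[:,2]>111)&(f[:,2]<125)])
E
```

```text
clock: 8.97
position: [664.1, 56.5, 260.7]
orientation: [[-0.918, 0.398, 0.001], [0.398, 0.918, -0.001], [-0.001, -0.0, -1.0]]
contact_force: [-0.3, 0.4, 0.2]
opening: 0.952
grip_force: 0.0
8.9667 [664.06085152  56.54035107 260.72002547] [ 0.05  0.25  1.76 -0.    1.13 -1.11] [[299.0, 0.0, 255.0], [0.0, 299.0, 193.0], [0.0, 0.0, 1.0]]
disc 5714 [ 6.00000e-03 -5.10000e-02  1.78244e+02] [586.7 141.2 178.2] ((588.6332397460938, 148.44000244140625), 49.970069885253906)
win 4402 [ 7.00000e-03 -5.40000e-02  2.16169e+02] [587.8 150.4 216.1] ((588.3912963867188, 150.2799072265625), 27.921937942504883)
knob 885 [ 1.20000e-02 -6.10000e-02  1.17941e+02] [606.9 -12.1 118. ] ((607.435302734375, -12.685791015625), 20.440855026245117)
```

View pics/d.png

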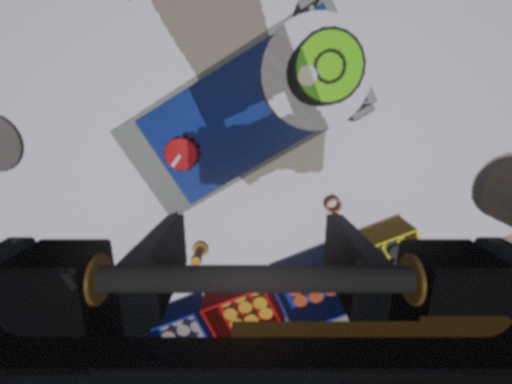

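The cover sits on the canister (window at (330,66)), and its disc is parallel to the tray with its underside at 172, which is rim height. It is fully seated. The bubble at (307,76) is at the high, knob side, as expected, and the red knob is at (181,154). Next: the knob.

```bash
python3 -m creep '[[[-15,-25,-10,0,0,-5],[-35,-50,-35,0,0,-12],[-50,-64,-70,0,0,-19],[-57,-67.5,-105,0,0,-20],[-57,-67.5,-115,0,0,-20]]]' 0.8
python3 -m creep '[[[0,0,0,-2.8,-0.35,0],[0,0,0,-2.8,-0.35,0],[0,0,0,-2.8,-0.35,0]]]'
```

```text
clock: 9.43
position: [601.3, -8.1, 141.1]
orientation: [[-0.726, 0.687, -0.005], [0.687, 0.726, 0.0], [0.004, -0.004, -1.0]]
contact_force: [-0.3, 0.7, -0.4]
opening: 0.799
grip_force: 0.0
clock: 9.68
position: [606.6, -6.8, 146.5]
orientation: [[-0.729, 0.684, 0.008], [0.683, 0.729, -0.048], [-0.039, -0.03, -0.999]]
contact_force: [0.8, -0.2, 1.3]
opening: 0.801
grip_force: 0.0
```

```bash
python3 -m creep '[[[0.3,-5,-10,0,0,0],[0.4,-6,-30,0,0,0],[0.6,-6.7,-48,0,0,0],[0.8,-7.2,-58,0,0,0],[0.8,-7.2,-60.5,0,0,0]]]'
python3 -m creep '[[[0,0,0,0,0,0],[0,0,0,0,0,0]]]'
```

```text
clock: 10.1
position: [605.8, -15.5, 83.2]
orientation: [[-0.728, 0.686, 0.005], [0.685, 0.727, -0.049], [-0.037, -0.032, -0.999]]
contact_force: [-0.3, 0.4, 0.1]
opening: 0.801
grip_force: 0.0
clock: 10.27
position: [607.1, -15.4, 85.6]
orientation: [[-0.728, 0.686, 0.008], [0.685, 0.727, -0.049], [-0.039, -0.03, -0.999]]
contact_force: [-0.3, 0.6, -0.2]
opening: 0.8
grip_force: 0.0
```

```bash
python3 -m creep '[[[0.3,1.2,0.3,0,0,0],[0.3,1.2,0.3,0,0,0],[0.3,1.2,0.3,0,0,0],[0.3,1.2,0.3,0,0,0],[0.3,1.2,0.3,0,0,0]]]' 0.3 45
python3 -m creep '[[[0,0,0,0,0,0],[0,0,0,0,0,0],[0,0,0,0,0,0],[0,0,0,0,0,0]]]'
```

```text
clock: 10.68
position: [607.0, -14.1, 85.4]
orientation: [[-0.728, 0.686, 0.007], [0.685, 0.727, -0.049], [-0.039, -0.031, -0.999]]
contact_force: [0.7, -0.6, -0.2]
opening: 0.467
grip_force: 0.0
clock: 11.02
position: [607.0, -14.0, 85.3]
orientation: [[-0.728, 0.686, 0.007], [0.685, 0.727, -0.049], [-0.039, -0.031, -0.999]]
contact_force: [1.9, 3.2, 0.6]
opening: 0.39
grip_force: 45.0
```

```bash
python3 -m creep '[[[0,-0.15,-1,0.26,0.03,0],[0,-0.33,-2,0.52,0.06,0],[0.05,-0.5,-3,0.78,0.1,0],[0.05,-0.5,-3,0.78,0.1,0]]]'
python3 -m creep '[[[0,-0.15,-1,0.26,0.03,0],[0,-0.15,-1,0.26,0.03,0],[0,-0.15,-1,0.26,0.03,0]]]'
```

```text
clock: 11.35
position: [607.1, -14.6, 82.1]
orientation: [[-0.727, 0.686, 0.006], [0.686, 0.727, -0.035], [-0.028, -0.022, -0.999]]
contact_force: [2.4, 5.1, 1.8]
opening: 0.391
grip_force: 45.0
clock: 11.6
position: [607.1, -14.7, 81.2]
orientation: [[-0.727, 0.686, 0.005], [0.686, 0.727, -0.031], [-0.025, -0.019, -1.0]]
contact_force: [3.0, 4.6, 2.0]
opening: 0.389
grip_force: 45.0
```

```bash
python3 -m creep '[[[0,-0.2,-1,0.26,0.03,0],[0,-0.2,-1,0.26,0.03,0],[0,-0.2,-1,0.26,0.03,0]]]'
python3 -m creep '[[[0,-0.2,-1,0.26,0.03,0],[0,-0.2,-1,0.26,0.03,0],[0,-0.2,-1,0.26,0.03,0]]]'
```

```text
clock: 11.85
position: [607.1, -14.9, 80.2]
orientation: [[-0.727, 0.686, 0.005], [0.686, 0.727, -0.026], [-0.021, -0.016, -1.0]]
contact_force: [3.1, 5.8, 0.9]
opening: 0.389
grip_force: 45.0
clock: 12.1
position: [607.1, -15.0, 79.3]
orientation: [[-0.727, 0.686, 0.004], [0.686, 0.727, -0.022], [-0.018, -0.013, -1.0]]
contact_force: [1.7, 6.1, 3.8]
opening: 0.39
grip_force: 45.0
```

```bash
python3 -m creep '[[[0,0,-1,0.26,0.03,0],[0,0,-1,0.26,0.03,0],[0,0,-1,0.26,0.03,0]]]'
python3 -m creep '[[[0,0,-1,0.26,0.03,0],[0,0,-1,0.26,0.03,0],[0,0,-1,0.26,0.03,0]]]'
```

```text
clock: 12.35
position: [607.2, -15.0, 78.8]
orientation: [[-0.728, 0.686, 0.004], [0.686, 0.727, -0.017], [-0.014, -0.01, -1.0]]
contact_force: [-1.0, 6.0, 11.3]
opening: 0.393
grip_force: 45.0
clock: 12.6
position: [607.3, -15.0, 78.3]
orientation: [[-0.728, 0.686, 0.003], [0.686, 0.727, -0.012], [-0.011, -0.007, -1.0]]
contact_force: [-4.1, 6.8, 19.5]
opening: 0.392
grip_force: 45.0
```

```bash
cat >> h.py <<'E'
def bubble(cam, save=None, c0=(588.2,148.5,211.5)):
    im,d=capture(cam); c0=np.array(c0); s=5
    w=[(-40,-40),(40,-40),(40,40),(-40,40)]
    src=np.float32([proj(cam,c0+[a,b,0]) for a,b in w]); dst=np.float32([[(a+40)*s,(b+40)*s] for a,b in w])  # col=x,row=y
    r=cv2.warpPerspective(im,cv2.getPerspectiveTransform(src,dst),(400,400),flags=cv2.INTER_CUBIC)
    if save: cv2.imwrite(save,r)
    h=cv2.cvtColor(r,cv2.COLOR_BGR2HSV); g=((h[...,0]>30)&(h[...,0]<80)&(h[...,1]>100)&(h[...,2]>60)).astype(np.uint8)
    g=cv2.morphologyEx(g,cv2.MORPH_OPEN,np.ones((9,9)))
    cs,_=cv2.findContours(g,cv2.RETR_EXTERNAL,cv2.CHAIN_APPROX_NONE); ct=cv2.convexHull(max(cs,key=cv2.contourArea)); 
    (e,ax,an)=cv2.fitEllipse(ct)
    m=np.zeros_like(g); cv2.ellipse(m,(tuple(e),(np.array(ax)*0.92).tolist(),an),1,-1)
    # white = min channel high relative to green (blue channel high)
    b=r[...,0].astype(float)*m; t=np.percentile(b[m>0],20); wgt=np.clip(b-t-0.35*(b.max()-t),0,None)*m
    v,u=np.mgrid[:400,:400]; bc=np.array([(u*wgt).sum(),(v*wgt).sum()])/wgt.sum()
    return np.round((bc-e)/s,1), np.round(np.array(e)/s-40,1), np.round(np.array(ax)/s,1), int(b.max()), int(t)
E
python3 - <<'E'
from h import *
for cam in ("top","scene"):
    for k in range(2): print(cam,bubble(cam,f"pics/r_{cam}.png"))
cv2.imwrite("pics/e.png",np.hstack([cv2.imread("pics/r_top.png"),cv2.imread("pics/r_scene.png")]))
o=ctrl.observe(); print(o["clock"],np.round(o["position"],1),np.round(o["contact_force"],1),np.round(o["joint_pos"],2))
E
```

```text
top (array([  2.1, -13.2]), array([ 0.7, -2.1]), array([52.2, 53.1]), 212, 75)
top (array([  2. , -13.1]), array([ 0.7, -2.1]), array([52.3, 53. ]), 211, 75)
scene (array([ -2.4, -11.6]), array([-1.2, -0.7]), array([50.9, 52.3]), 235, 84)
scene (array([ -2.3, -11.3]), array([-1.3, -0.6]), array([50.6, 52.2]), 238, 84)
12.8 [607.3 -15.   78.3] [-3.1  6.9 19.1] [-0.06  0.38  1.97 -0.02  0.79 -0.86]
```

View pics/e.png

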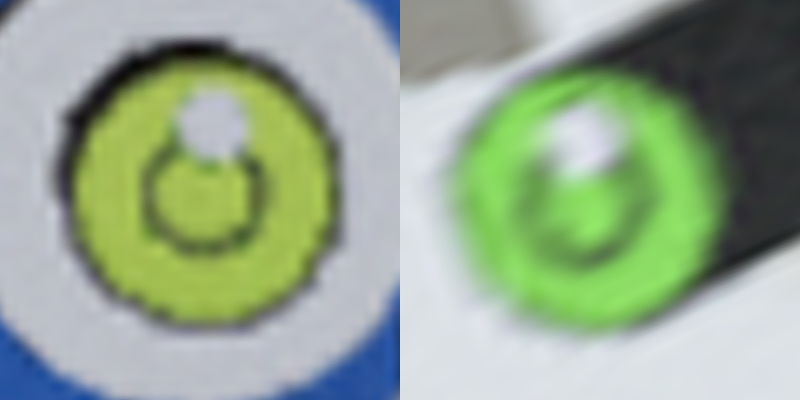

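Both rectified views agree: the bubble sits about 12.5 mm toward the knob (top view (213,125) against the ring at (205,190)), which is about 21 mrad or 66° of knob. Now I turn counterclockwise and follow down.

```bash
python3 -m creep '[[[0,0,-0.2,0.05,0,5],[0,0,-0.5,0.1,0,10],[0,0,-0.8,0.15,0,15],[0,0,-1.1,0.2,0,20],[0,0,-1.1,0.2,0,20]]]'
python3 -m creep '[[[0,0,0,0,0,0],[0,0,0,0,0,0]]]'
```

```text
clock: 13.22
position: [607.6, -15.0, 77.1]
orientation: [[-0.921, 0.391, 0.007], [0.391, 0.921, -0.007], [-0.01, -0.004, -1.0]]
contact_force: [-0.9, 6.8, 15.9]
opening: 0.388
grip_force: 45.0
clock: 13.38
position: [607.6, -14.9, 77.2]
orientation: [[-0.918, 0.396, 0.007], [0.395, 0.918, -0.008], [-0.01, -0.004, -1.0]]
contact_force: [-1.3, 7.5, 16.2]
opening: 0.392
grip_force: 45.0
```

```bash
python3 -m creep '[[[0,0.05,-0.35,0.05,0,5],[0,0.1,-0.7,0.1,0,10],[0,0.1,-1.05,0.15,0.05,15],[0,0.2,-1.4,0.15,0.1,20],[0,0.2,-1.4,0.15,0.1,20]]]'
python3 - <<'E'
from h import *
for k in range(3): print(bubble("top"),bubble("scene"))
o=ctrl.observe(); print(o["clock"],np.round(o["position"],1),np.round(o["orientation"],3).tolist(),np.round(o["contact_force"],1),o["joint_pos"][5])
E
```

```text
clock: 13.8
position: [607.7, -14.8, 75.7]
orientation: [[-0.999, 0.052, 0.008], [0.052, 0.999, -0.003], [-0.008, -0.002, -1.0]]
contact_force: [-0.8, 5.5, 15.7]
opening: 0.392
grip_force: 45.0
(array([ 1.5, -7.6]), array([ 0.9, -4.3]), array([52.2, 53.1]), 211, 79) (array([-2.6, -6.3]), array([-0.1, -3. ]), array([51.5, 52. ]), 237, 87)
(array([ 1.3, -6.9]), array([ 0.9, -4.2]), array([52.2, 53.1]), 207, 80) (array([-2.7, -5.8]), array([-0.1, -3. ]), array([51.5, 52. ]), 236, 88)
(array([ 1.3, -6.1]), array([ 0.9, -4.3]), array([52.1, 53.1]), 213, 78) (array([-2.9, -5.6]), array([-0., -3.]), array([51.4, 52. ]), 236, 87)
14.1 [607.7 -14.8  75.7] [[-0.998, 0.058, 0.008], [0.058, 0.998, -0.003], [-0.008, -0.002, -1.0]] [-0.3  6.8 16.2] -1.5724688188010627
```

```bash
python3 -m creep '[[[0,0.05,-0.35,0.05,0.05,5],[0,0.1,-0.7,0.1,0.1,10],[0,0.1,-1.05,0.1,0.15,15],[0,0.1,-1.2,0.1,0.2,18],[0,0.1,-1.2,0.1,0.2,18]]]'
for i in 1 2 3; do python3 -m creep '[[[0,0,0,0,0,0],[0,0,0,0,0,0],[0,0,0,0,0,0],[0,0,0,0,0,0],[0,0,0,0,0,0]]]' | head -1; done
python3 - <<'E'
from h import *
for k in range(4): print(bubble("top","pics/r_top2.png"),bubble("scene","pics/r_scene2.png"))
o=ctrl.observe(); print(o["clock"],np.round(o["position"],1),np.round(o["orientation"],3).tolist(),np.round(o["contact_force"],1),o["joint_pos"][5])
E
```

```text
clock: 14.52
position: [607.6, -14.7, 74.5]
orientation: [[-0.966, -0.257, 0.004], [-0.257, 0.966, 0.001], [-0.004, -0.0, -1.0]]
contact_force: [-1.0, 6.3, 16.5]
opening: 0.388
grip_force: 45.0
clock: 14.93
clock: 15.35
clock: 15.77
(array([ 0.5, -0.3]), array([ 0.9, -5.1]), array([51.7, 52.8]), 214, 79) (array([-3.4,  0.6]), array([ 0.5, -4.4]), array([51.5, 52.3]), 243, 86)
(array([ 0.5, -0.3]), array([ 0.9, -5.1]), array([51.9, 52.8]), 213, 79) (array([-3.4,  0.5]), array([ 0.4, -4.3]), array([51.6, 52.2]), 241, 86)
(array([ 0.5, -0.3]), array([ 0.9, -5.2]), array([51.8, 52.9]), 212, 79) (array([-3.4,  0.6]), array([ 0.5, -4.4]), array([51.6, 52. ]), 242, 86)
(array([ 0.5, -0.3]), array([ 0.9, -5.2]), array([51.8, 52.9]), 214, 79) (array([-3.4,  0.7]), array([ 0.5, -4.4]), array([51.6, 52.3]), 243, 86)
16.1667 [607.6 -14.7  74.5] [[-0.967, -0.254, 0.004], [-0.254, 0.967, 0.001], [-0.004, -0.001, -1.0]] [-1.3  6.2 15.4] -1.891086054418355
```

```bash
python3 - <<'E'
import cv2,numpy as np
cv2.imwrite("pics/f.png",np.hstack([cv2.imread("pics/r_top2.png"),cv2.imread("pics/r_scene2.png")]))
E
```

View pics/f.png

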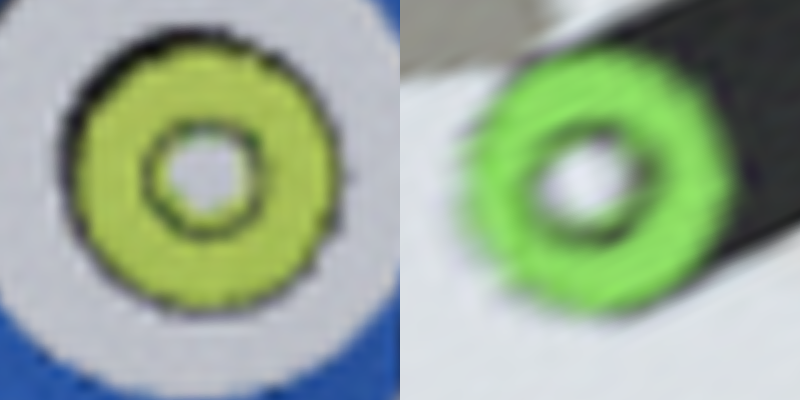

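The bubble is inside the black ring in both views (top: bubble (206,173), ring (206,179)), about 1 mm toward the knob. A small 4° trim will centre it, then one last check.

```bash
python3 -m creep '[[[0,0,-0.15,0,0,2],[0,0,-0.3,0,0,4],[0,0,-0.3,0,0,4],[0,0,-0.3,0,0,4],[0,0,-0.3,0,0,4]]]'
for i in 1 2 3 4 5; do python3 -m creep '[[[0,0,0,0,0,0],[0,0,0,0,0,0],[0,0,0,0,0,0],[0,0,0,0,0,0],[0,0,0,0,0,0]]]' | head -1; done
python3 - <<'E'
from h import *
for k in range(2): print(bubble("top","pics/r_top3.png"),bubble("scene"))
r=cv2.imread("pics/r_top3.png")[120:240,140:270]
# ring centre: dark pixels
g=cv2.cvtColor(r,cv2.COLOR_BGR2GRAY).astype(float); w=np.clip(110-g,0,None); v,u=np.mgrid[:g.shape[0],:g.shape[1]]
print("ring",(u*w).sum()/w.sum()+140,(v*w).sum()/w.sum()+120)
o=ctrl.observe(); print(o["clock"],np.round(o["position"],1),np.round(o["contact_force"],1),o["grip_force"],o["joint_pos"][5],abs(np.array(o["joint_vel"])).max())
E
```

```text
clock: 16.58
position: [607.6, -14.7, 74.2]
orientation: [[-0.947, -0.32, 0.004], [-0.32, 0.947, 0.001], [-0.004, -0.001, -1.0]]
contact_force: [-1.4, 6.4, 16.0]
opening: 0.392
grip_force: 45.0
clock: 17.0
clock: 17.42
clock: 17.83
clock: 18.25
clock: 18.67
(array([0.3, 0.4]), array([ 0.8, -5.3]), array([51.7, 53. ]), 209, 79) (array([-3.5,  1.3]), array([ 0.7, -4.6]), array([51.2, 52. ]), 240, 86)
(array([0.3, 0.4]), array([ 0.8, -5.3]), array([51.8, 53. ]), 209, 79) (array([-3.5,  1.3]), array([ 0.6, -4.5]), array([51.1, 52.1]), 240, 86)
ring 206.97092704333517 162.1554879569142
18.8667 [607.6 -14.7  74.3] [-1.5  6.2 15.5] 45.004963874816895 -1.961228285408859 0.0009561635599579369
```

View pics/r_top3.png

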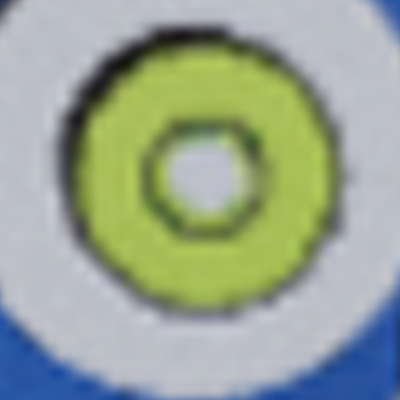

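The bubble, at (205,176), is centred in the ring, at about (205,178). The foot is still pressed with about 15 N and the grip is steady, so I'm handing in.

```bash
python3 -c "
from workcell import ctrl
print(ctrl.finish_job())"
```

```text
the job is handed in; nothing more can be done
None
```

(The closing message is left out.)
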